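# Load a sealant cartridge into a cartridge gun

## Robot

A 6-joint arm with a two-finger parallel gripper is mounted at the origin on a cart in front of the work surface, level with it; the furniture and walls round the work are solid. World frame = base frame: x ahead of the robot, y to its left, z up, the work surface at z = 0. Lengths are in m, angles in degrees, forces in N, time in s.
With the tool pointing down it reaches from about 0.325 to 0.875 m from the base axis. Payload 4.4 kg.
Tool frame: the origin (TCP) lies at the very end of the fingers, on their centre line; the grasp point (between the pads) lies 19 mm behind it; z points along the fingers, y is the line along which they close (so a half turn about z gives the same grasp; the last joint's range is limited). The gripper opens to 85 mm and grips with 20 to 120 N. Pads are 22 mm wide; open, the fingers measure 114 mm over their backs; the gripper's body (76 mm by 85 mm) begins 54 mm behind the grasp point. The pads swing forward as they close: fully open they stand 13 mm farther back than shut.
Start: joints at [-72.794, 11.837, 88.321, -0, 79.842, -8.623], TCP at [0.251, -0.518, 0.231] pointing down, gripper open.
Joint ranges: [-156.59, 156.59], [-49.26, 127.26], [12.9, 141.05], [-63.56, 243.56], [4.71, 150.69], [-161.64, 161.64]. Speed limits (degrees/s): [159.86, 159.86, 180, 180, 180, 180].

## Interface

Orientations are given as a 3x3 rotation matrix whose columns are the frame's x, y, z axes.
In Python, from cell import arm, cams gives the robot as it stands. Calls block until the motion is done:
- arm.reach(position, orientation): joint-space move of the TCP to a pose.
- arm.move_l(position, attitude=None, vel=0.15, max_force=None): straight line of the TCP; attitude=None keeps the orientation; vel is the mean speed in m/s. With max_force (N) it stops when the force on the tool has changed by that much, and returns True; else False.
- arm.set_joints(angles): joint-space move.
- arm.gripper_to(opening, grasp_force=None): finger opening in m; grasp_force is the grip in N (None keeps the last); returns when the fingers have stopped.
- arm.wait(seconds).
- arm.ik(position, orientation): joint angles nearest the present ones, or None.
- cams.grab_frame(name): name is "scene" or "side" or "wrist"; returns a dict with "frame" (400x640x3 uint8, red, green, blue), "camera_matrix" (3x3 intrinsics, pixels), "k1" (the pictures are not rectified: a ray, as slopes to the right and down, at radius r is drawn at 1 + k1 r^2 times it, then the intrinsics apply), "origin" and "rotation" of the camera in the world. Camera axes: x right, y down, z forward; pixel columns grow to the right and rows downward; lengths in m; the calibration is good to about 2 mm. A picture is of the moment at which its call begins. There is no depth.
A pose or a line that the arm cannot do raises arm.Unreachable and nothing moves.
- arm.sign_off(): hands the job in; it is judged then, once.
Readings, each from a call of its own:
- arm.read_time(): time.
- arm.read_joint_positions(): joint angles.
- arm.read_qvel(): joint speeds.
- arm.read_joint_torque(): joint torques, N m.
- arm.read_eef_pos(): TCP position.
- arm.read_tool_rot(): TCP orientation.
- arm.read_wrist_force(): force on the tool from outside, world axes, zero at the start.
- arm.read_ft_torque(): the same for the moment, N m.
- arm.read_finger_gap(): finger opening in m.
- arm.read_gripper_force(): force on a finger pad.
Only numpy, scipy, OpenCV 4.12 (cv2) and the standard library are available. Lean on these libraries where they do the work, as an engineer would, in place of code of your own. Each camera call takes 0.05 s, during which the arm holds its last target. There are 200 camera calls.

## Task

Load the sealant cartridge into the gun using only open or shut fingers as pushers and rests, without ever pinching or lifting anything: tip the standing orange-banded cartridge over towards the slotted nose plate and lower it gently onto its side in the blue barrel, letting it rest on a finger all the way down instead of letting it fall, so that its nozzle comes to lie in the slot. Then push the rod in by its upturned hook until the disc has driven the cartridge fully home against the nose plate. Leave everything else on the bench where it is.

Things in the scene. Friction and masses are not known exactly. Their poses are not given: they have to be found in the camera images.
- gun: Cartridge gun lying fixed in a plywood rest: an open-topped blue half barrel on a board 125x330x18 mm. Origin: centre of the board's underside, on the bench. y axis along the barrel: slotted nose plate at the -y end, push rod at the +y end; z up. Dark frame head behind the barrel at y +118 to +168 mm; dark grip and trigger stick out there to x +110 mm.
- bed (a point): Middle of the barrel's flat floor: gun frame (0, 0, 33) mm, axes as the gun's. The barrel is 52 mm wide inside, between cheeks 28 mm high with outward-flared lips (top 39 mm above the floor), from gun y +132 to -154 mm.
- nose_slot (a point): On the nose plate's inner face, mid-slot, at a lying cartridge's axis height: gun frame (0, -150, 57) mm, axes as the gun's. Plate 5 mm thick, its top 49 mm above the barrel floor; slot 22 mm wide, open at the top, bottom 11 mm above the floor. Two horns flare up from its mouth to 68 mm above the floor, 50 mm apart. Beyond gun y -165 mm there is only bare bench.
- push_rod (a joint): Steel push rod on the barrel's axis, 57 mm above the bench; value in m, growing as it is pushed in towards the nose (gun -y), 0 to 0.085. The front face of its 43 mm disc is at gun y = 0.118 - value. Drags with about 2.5 N and stays where left. Starts between 0 and 0.010; reads 0.078 with a cartridge fully home.
- rod_hook (a point): Top end of the rod's upturned hook: an upright steel bar 8 mm thick, from the rod's axis (57 mm above the bench) up to this point (107 mm above it), at gun y = 0.251 - rod value, x 0. Bench is free behind it (gun +y).
- cartridge: Sealant cartridge, white with an orange band, 0.25 to 0.46 kg, evenly filled. Origin: centre of its flat base; z axis to the nozzle. Body 48 mm diameter, 190 mm long. Starts standing on the barrel floor, its foot 1 to 20 mm in front of the rod's disc (the stop that keeps it from kicking back). Pushed at the nozzle it tips about its base's front edge and overbalances at about 14 degrees.
- shoulder (a point): On the cartridge's axis, 190 mm from its base, where the nozzle begins. Fully home it coincides with nose_slot.
- nozzle_tip (a point): Tip of the nozzle on the axis, 270 mm from the base (303 mm above the bench when standing). The nozzle is 80 mm long: 17 mm diameter for the first 12 mm, then tapering from 15 to 8 mm.
- driver_b: Bystander, loose, to be left alone: orange screwdriver, 225 mm. Origin: centre of its underside.
- pliers_b: Bystander, loose, to be left alone: red-handled pliers, 192 mm. Origin: centre of its underside.
- tape_roll: Bystander, loose, to be left alone: roll of masking tape, 93 mm across, 24 mm high. Origin: centre of its underside.
- screw_tin: Bystander, loose, to be left alone: grey round tin, 80 mm across, 44 mm high. Origin: centre of its underside.
- glue_a: Bystander, loose, to be left alone: yellow glue bottle, 170 mm high. Origin: centre of its underside.
- glue_b: Bystander, loose, to be left alone: white glue bottle, 150 mm high. Origin: centre of its underside.

How it is judged:
By the outcome, as a careful person would: the job done as asked, in the order asked, and still so for the second after the job is handed in, with the robot touching nothing.
It also fails if it takes over 61 s, if anything falls off the work surface, if the arm or the gripper's body presses on something with over 40 N, if the wrist force passes 120 N, or if a joint passes its speed limit or range.

## Working session

There is one attempt and no reset: what is moved stays moved. The work goes in short steps, each a Python script; the robot and the scene stay as the last script left them, time stands still between calls to the robot, and variables do not carry over. Pictures are saved under pics/ and viewed, at most 10 in all, crops included, and the job is handed in when it is done.

```bash
ls; mkdir -p pics; python3 - <<'E'
from cell import arm,cams
import cv2,numpy as np
for n in ("scene","side"):
    d=cams.grab_frame(n); cv2.imwrite(f"pics/{n}0.png",d["frame"][:,:,::-1])
    print(n,d["camera_matrix"].tolist(),d["k1"],np.round(d["origin"],3),np.round(d["rotation"],3).tolist())
print(arm.read_time())
E
```

```text
pics
scene [[488.68039658282555, 0.0, 326.7957164482903], [0.0, 488.68039658282555, 202.66521574506703], [0.0, 0.0, 1.0]] -0.1336070366596691 [-0.257  0.803  1.162] [[-0.676, -0.489, 0.551], [-0.737, 0.457, -0.499], [-0.007, -0.743, -0.669]]
side [[373.09982448200606, 0.0, 319.00969005715837], [0.0, 373.09982448200606, 192.57976111042646], [0.0, 0.0, 1.0]] -0.08127624751585197 [-0.051 -0.865  0.888] [[0.834, -0.302, 0.462], [-0.552, -0.436, 0.711], [-0.014, -0.848, -0.53]]
0.1
```

View pics/scene0.png

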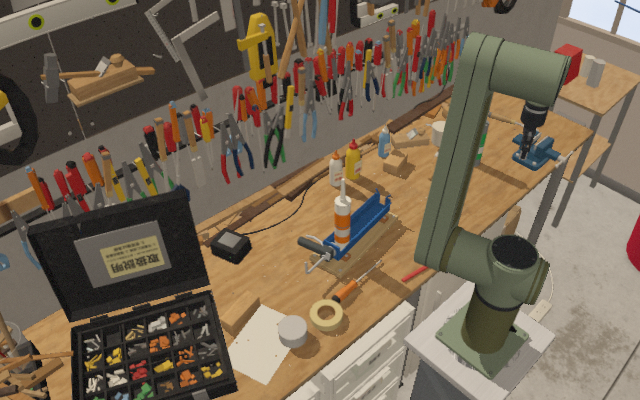

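View pics/side0.png

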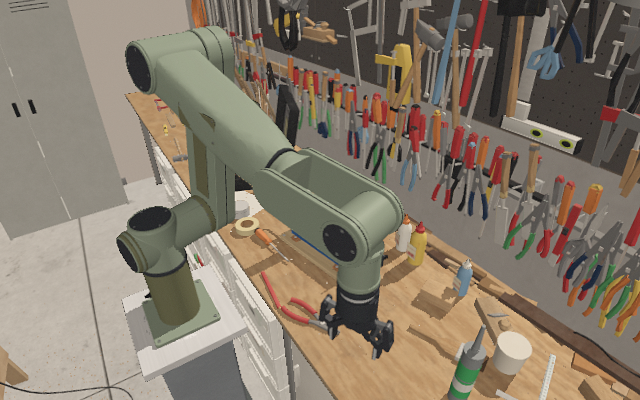

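```bash
cat > h.py <<'E'
import numpy as np, cv2
from cell import arm,cams
def grab(n,save=None):
    d=cams.grab_frame(n)
    if save: cv2.imwrite(f"pics/{save}.png",d["frame"][:,:,::-1])
    return d
def ray(d,uv):
    K=np.array(d["camera_matrix"]);k=d["k1"]
    p=cv2.undistortPoints(np.array([[uv]],float),K,np.array([k,0,0,0,0.]))[0,0]
    return np.array(d["origin"]),np.array(d["rotation"])@np.array([p[0],p[1],1])
def onz(d,uv,z):
    o,r=ray(d,uv); return o+r*(z-o[2])/r[2]
def proj(d,P):
    q=(np.atleast_2d(P)-d["origin"])@np.array(d["rotation"])
    return cv2.projectPoints(q,np.zeros(3),np.zeros(3),np.array(d["camera_matrix"]),np.array([d["k1"],0,0,0.]))[0][:,0]
def crop(im,x0,x1,y0,y1,s,name):
    cv2.imwrite(f"pics/{name}.png",cv2.resize(im[y0:y1,x0:x1,::-1],None,fx=s,fy=s,interpolation=cv2.INTER_CUBIC))
E
python3 - <<'E'
from h import *
d=grab("scene"); crop(d["frame"],280,440,170,285,5,"c0")
for uv,z in [((343,182),.303),((392,205),.05),((330,240),.05),((310,265),.1)]: print(uv,onz(d,uv,z).round(3))
w=grab("wrist"); print(w["camera_matrix"][0][0],w["origin"],np.round(w["rotation"],3).tolist(),arm.read_eef_pos(),np.round(arm.read_tool_rot(),3).tolist())
E
```

```text
(343, 182) [0.482 0.073 0.303]
(392, 205) [ 0.499 -0.179  0.05 ]
(330, 240) [0.523 0.086 0.05 ]
(310, 265) [0.454 0.226 0.1  ]
352.08660198887185 [ 0.30866742 -0.48883727  0.37280161] [[0.436, -0.869, -0.236], [-0.9, -0.421, -0.114], [-0.0, 0.262, -0.965]] [ 0.25037586 -0.51708816  0.2305266 ] [[0.9, 0.436, -0.0], [0.436, -0.9, 0.001], [0.0, -0.001, -1.0]]
```

View pics/c0.png

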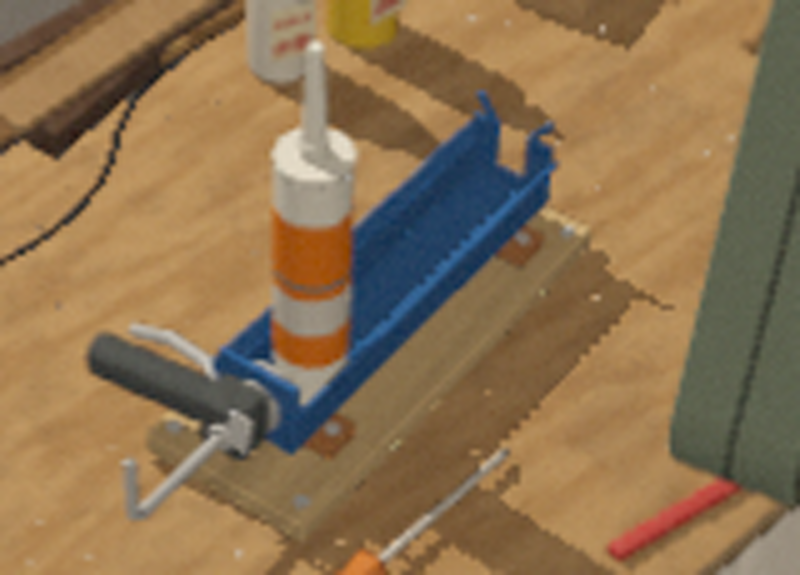

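The scene crop shows everything needed: nozzle tip at (343,178.6), hook top at (305.6,262.6), horns at (376.4,189) and (389.6,195.4), and near board corners at (340,277) and (398,217), all in full-image pixels. The grip points to world +x, and the nose to world -y.

```bash
python3 - <<'E'
from h import *
d=grab("scene")
f=lambda u,v:(280+u/5,170+v/5)
pts={'tip':((315,43),.303),'hook':((128,463),.107),'hornR':((482,95),.101),'hornL':((548,127),.101),'b1':((300,535),.018),'b2':((590,235),.018),'cartbase':((312,392),.033)}
for k,(p,z) in pts.items(): print(k,onz(d,f(*p),z).round(4))
# fit gun pose: hook y unknown -> only x residual
from scipy.optimize import least_squares
P={k:onz(d,f(*p),z)[:2] for k,(p,z) in pts.items()}
G={'hornR':(.025,-.1525),'hornL':(-.025,-.1525),'b1':(-.0625,.165),'b2':(-.0625,-.165),'hook':(0,None)}
def res(q):
    c,s=np.cos(q[2]),np.sin(q[2]);R=np.array([[c,-s],[s,c]]);r=[]
    for k,g in G.items():
        l=R.T@(P[k]-q[:2]); r.append(l[0]-g[0]); 
        if g[1] is not None: r.append(l[1]-g[1])
    return r
s=least_squares(res,[.48,.0,0]);q=s.x;print(q[:2],np.degrees(q[2]),np.round(s.fun,4))
c,sn=np.cos(q[2]),np.sin(q[2]);R=np.array([[c,-sn],[sn,c]])
for k in('tip','hook','cartbase'):print(k,'gun',(R.T@(P[k]-q[:2])).round(4))
# red / orange blobs on bench
hsv=cv2.cvtColor(d["frame"],cv2.COLOR_RGB2HSV)
def gq(x,y,z):return np.r_[q[:2]+R@[x,y],z]
print('rod pts',proj(d,[gq(0,.251,.107),gq(0,-.152,.101),gq(.0625,.165,.018)]).round(1))
np.save('gun.npy',q)
sd=grab("side")
h2=cv2.cvtColor(sd["frame"],cv2.COLOR_RGB2HSV)
m=((h2[...,0]<6)|(h2[...,0]>174))&(h2[...,1]>150)&(h2[...,2]>90)
m[:260]=0;ys,xs=np.nonzero(m)
print('pliers',len(xs),[onz(sd,t,.01).round(3) for t in[(xs[xs.argmin()],ys[xs.argmin()]),(xs[xs.argmax()],ys[xs.argmax()]),(xs[ys.argmin()],ys.min()),(xs[ys.argmax()],ys.max())]])
# IK sweep
ex=np.array([c,sn,0]);ey=np.array([-sn,c,0]);ez=np.array([0,0,1.])
p=.055;s0=.24
for pitch in(0,15,25,35):
  for yaw in(-25,0,25):
    out=[]
    for th in(0,14,45,70,90):
        ph=np.radians(pitch);ya=np.radians(yaw);t=np.radians(th)
        h=np.cos(ya)*ex+np.sin(ya)*ey
        z=np.cos(ph)*h-np.sin(ph)*ez
        n=np.array(-np.cos(t)*ey-np.sin(t)*ez) # from nozzle to the lower finger
        y=n-z*(n@z);y/=np.linalg.norm(y)
        for sg in(1,-1):
            pos=gq(0,p+.024*np.cos(t)-s0*np.sin(t),.033+.024*np.sin(t)+s0*np.cos(t))+.02*z
            o=arm.ik(pos,np.c_[np.cross(sg*y,z),sg*y,z]); out.append('-' if o is None else str(int(o[5])))
    print(pitch,yaw,out)
E
```

```text
tip [0.493  0.0627 0.303 ]
hook [0.4649 0.2336 0.107 ]
hornR [ 0.5534 -0.1551  0.101 ]
hornL [ 0.5013 -0.1632  0.101 ]
b1 [0.4122 0.1471 0.018 ]
b2 [ 0.4663 -0.1767  0.018 ]
cartbase [0.4815 0.0709 0.033 ]
[ 0.50232954 -0.00665905] 9.117678242828378 [ 0.0019 -0.0021 -0.0008 -0.0019 -0.0021  0.0011  0.      0.0028  0.0011]
tip gun [0.0018 0.07  ]
hook gun [0.0011 0.2431]
cartbase gun [-0.0083  0.0799]
rod pts [[304.1 264.4]
 [382.7 192.6]
 [307.7 257.2]]
pliers 317 [array([0.124, 0.181, 0.01 ]), array([ 1.152, -0.65 ,  0.01 ]), array([0.124, 0.181, 0.01 ]), array([ 0.294, -0.255,  0.01 ])]
0 -25 ['-', '-', '-', '-', '-', '-', '-15', '-', '0', '-']
0 0 ['-', '-', '-', '-', '-23', '156', '-6', '-', '6', '-']
0 25 ['-55', '124', '-39', '140', '-10', '-', '7', '-', '20', '-159']
15 -25 ['-142', '37', '-', '-', '-', '-', '-9', '-', '4', '-']
15 0 ['-', '-', '-', '-', '-5', '-', '5', '-', '15', '-']
15 25 ['-28', '151', '-15', '-', '3', '-', '16', '-', '27', '-152']
25 -25 ['-', '-', '-', '-', '-21', '158', '-1', '-', '10', '-']
25 0 ['-', '-', '4', '-', '10', '-', '17', '-', '25', '-154']
25 25 ['-8', '-', '0', '-', '14', '-', '24', '-155', '34', '-145']
35 -25 ['141', '-38', '132', '-47', '60', '-119', '19', '-160', '21', '-158']
35 0 ['35', '-144', '30', '-149', '28', '-151', '33', '-146', '39', '-140']
35 25 ['10', '-', '16', '-', '24', '-155', '33', '-146', '43', '-136']
```

```bash
cat > plan.py <<'E'
from h import *
q=np.load('gun.npy');c,sn=np.cos(q[2]),np.sin(q[2])
ex=np.array([c,sn,0]);ey=np.array([-sn,c,0]);ez=np.array([0,0,1.])
def gp(x,y,z):return np.r_[q[:2],0]+x*ex+y*ey+z*ez
P0=.046;S=.238
def cage(th,past=.022,pitch=15,yaw=25,p=P0,s=S):
    ph,ya,t=np.radians([pitch,yaw,th])
    z=np.cos(ph)*(np.cos(ya)*ex+np.sin(ya)*ey)-np.sin(ph)*ez
    n=-np.cos(t)*ey-np.sin(t)*ez
    y=n-z*(n@z);y/=np.linalg.norm(y)
    pos=gp(0,p+.024*np.cos(t)-s*np.sin(t),.033+.024*np.sin(t)+s*np.cos(t))+past*z
    return pos,np.c_[np.cross(y,z),y,z]
E
python3 - <<'E'
from plan import *
for t in range(0,95,15): print(t,np.round(arm.ik(*cage(t)),0))
pos,R=cage(0,past=-.11)
print(arm.ik(pos,R))
arm.gripper_to(.028); arm.reach(pos,R); print(arm.read_time(),arm.read_eef_pos(),pos)
arm.move_l(cage(0)[0],R,vel=.08,max_force=3)
print(arm.read_time(),arm.read_finger_gap(),arm.read_wrist_force())
d=grab("scene"); crop(d["frame"],270,430,150,270,5,"c1")
E
```

```text
0 [-39.  -9. 138.  88.  68. -29.]
15 [-47.  -3. 133.  84.  74. -16.]
30 [-53.   5. 128.  81.  77.  -5.]
45 [-56.  14. 123.  79.  79.   4.]
60 [-59.  24. 118.  78.  80.  12.]
75 [-60.  33. 114.  78.  80.  20.]
90 [-61.  42. 110.  79.  79.  28.]
NoneTraceback (most recent call last):
  File "<stdin>", line 5, in <module>
cell.Unreachable: the arm cannot take that pose within its joint ranges
```

```bash
python3 - <<'E'
from plan import *
for pit in(15,25,35,45):
  for yaw in (0,15,25,40):
    r=[]
    for past,up in((-.11,0),(-.06,0),(.022,0),(.022,.06)):
        p,R=cage(0,past,pit,yaw); o=arm.ik(p+[0,0,up],R); r.append(None if o is None else [int(v) for v in o])
    print(pit,yaw,r)
E
```

```text
15 0 [None, None, None, None]
15 15 [None, None, None, [-34, -25, 139, 87, 55, -14]]
15 25 [None, None, [-39, -9, 137, 88, 67, -29], [-39, -18, 135, 83, 68, -16]]
15 40 [[-63, -5, 128, 64, 99, -26], [-55, -3, 129, 69, 92, -25], [-41, 0, 128, 78, 80, -26], [-41, -7, 126, 76, 82, -16]]
25 0 [None, None, None, [-17, -33, 136, 60, 27, 20]]
25 15 [None, None, [-30, -21, 138, 79, 48, -8], [-30, -28, 134, 70, 51, 5]]
25 25 [[-63, -32, 137, 63, 91, -5], [-52, -27, 137, 67, 78, -5], [-35, -15, 134, 75, 61, -9], [-35, -22, 130, 70, 64, 1]]
25 40 [[-58, -13, 125, 60, 95, -7], [-51, -11, 126, 63, 87, -7], [-38, -5, 126, 69, 75, -8], [-38, -11, 123, 67, 78, 0]]
35 0 [None, [-23, -46, 138, 38, 44, 40], [-14, -26, 135, 47, 26, 31], [-14, -31, 130, 35, 33, 45]]
35 15 [[-51, -46, 135, 53, 79, 18], [-39, -38, 135, 54, 64, 18], [-25, -22, 133, 60, 46, 13], [-25, -28, 128, 53, 51, 24]]
35 25 [[-54, -35, 130, 55, 85, 11], [-44, -29, 131, 56, 74, 11], [-30, -17, 129, 61, 57, 9], [-30, -23, 125, 56, 62, 18]]
35 40 [[-52, -19, 121, 53, 92, 9], [-45, -16, 122, 55, 84, 9], [-33, -9, 123, 59, 70, 8], [-33, -14, 119, 57, 75, 16]]
45 0 [[-21, -47, 128, 24, 60, 53], [-16, -38, 129, 23, 49, 54], [-11, -23, 128, 25, 34, 53], [-11, -27, 123, 21, 42, 58]]
45 15 [[-38, -40, 126, 40, 74, 34], [-30, -34, 127, 40, 63, 35], [-20, -21, 127, 42, 47, 33], [-20, -25, 122, 37, 54, 40]]
45 25 [[-42, -33, 122, 44, 81, 27], [-35, -28, 124, 44, 71, 28], [-25, -17, 124, 46, 56, 27], [-25, -21, 120, 43, 62, 34]]
45 40 [[-44, -21, 115, 44, 88, 25], [-38, -18, 117, 45, 81, 25], [-28, -10, 119, 48, 68, 25], [-28, -14, 115, 45, 73, 31]]
```

```bash
cat >> plan.py <<'E'
def cg(th,past=.022,**k): return cage(th,past,pitch=25-th/9,yaw=35-th/6,**k)
E
python3 - <<'E'
from plan import *
print([None if arm.ik(*cg(t)) is None else 1 for t in range(0,95,5)])
pos,R=cg(0,past=-.10)
arm.gripper_to(.028); arm.reach(pos,R); print(arm.read_time(),arm.read_eef_pos(),pos)
print(arm.move_l(cg(0)[0],R,vel=.08,max_force=3))
print(arm.read_time(),arm.read_finger_gap(),arm.read_wrist_force())
d=grab("scene"); crop(d["frame"],270,430,150,270,5,"c1")
print(proj(d,[arm.read_eef_pos()]))
E
```

```text
[1, 1, 1, 1, 1, 1, 1, 1, 1, 1, 1, 1, 1, 1, 1, 1, 1, 1, 1]
3.0333 [ 0.4264546  -0.00132014  0.31352478] [ 0.42617226 -0.0006347   0.31326183]
False
4.7083 0.02788917601240304 [-0.13755598  0.2332055  -0.00768247]
[[336.33533449 189.80051757]]
```

View pics/c1.png

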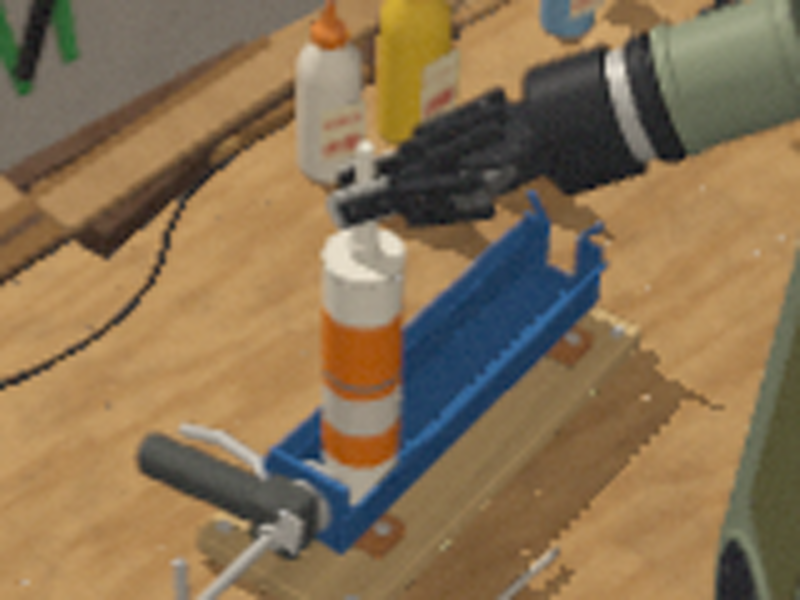

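The fingers straddle the nozzle without touching it (tip at crop (365,145), near finger end at (345,205)). Next I tip it gently.

```bash
python3 - <<'E'
from plan import *
for t in range(4,45,4):
    arm.move_l(*cg(t),vel=.035); print(t,round(arm.read_time(),2),np.round(arm.read_wrist_force(),2))
d=grab("scene"); crop(d["frame"],270,430,150,270,5,"c2")
pr=lambda th:[gp(0,.046+.024*np.cos(t)-s*np.sin(t),.033+.024*np.sin(t)+s*np.cos(t)) for t in [np.radians(th)] for s in(.19,.27)]
for th in(40,42,44,46,48,50):print(th,((proj(d,pr(th))-[270,150])*5).round(0).tolist())
E
```

```text
4 5.39 [-1.13  0.44 -0.35]
8 6.03 [0.21 0.09 0.19]
12 6.66 [-0.15 -0.04 -0.28]
16 7.29 [-0.39  0.42  0.28]
20 7.92 [-0.13 -0.3  -1.04]
24 8.56 [ 0.49 -0.84 -1.61]
28 9.19 [-0.59 -0.26  0.1 ]
32 9.82 [ 0.49 -1.09 -1.27]
36 10.46 [ 0.02 -0.95  0.01]
40 11.08 [-0.15  0.28 -0.52]
44 11.71 [ 0.87 -0.1  -1.26]
40 [[489.0, 178.0], [542.0, 59.0]]
42 [[494.0, 178.0], [548.0, 60.0]]
44 [[499.0, 178.0], [554.0, 62.0]]
46 [[503.0, 179.0], [560.0, 64.0]]
48 [[508.0, 180.0], [566.0, 66.0]]
50 [[512.0, 182.0], [571.0, 70.0]]
```

View pics/c2.png

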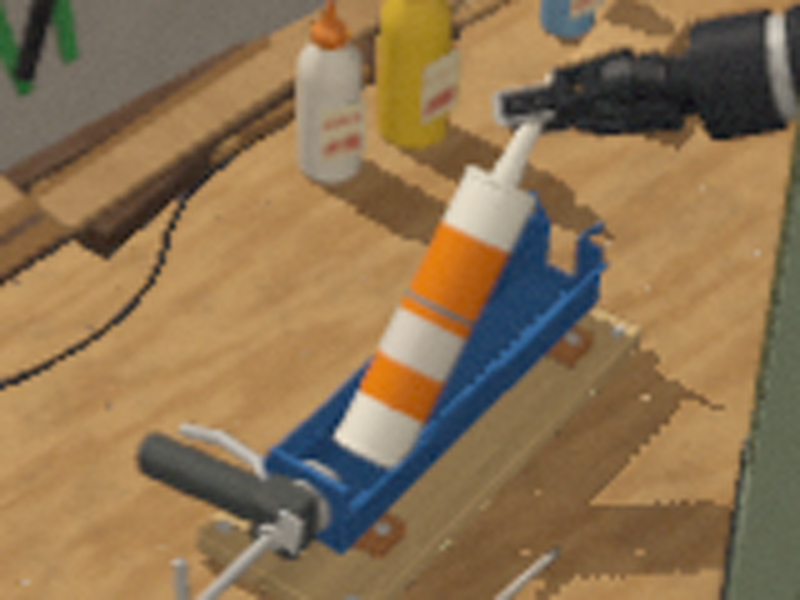

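The cartridge rests on the front finger at about 45°, with its shoulder at crop (505,185) and the nozzle still in the cage. The foot has hardly slipped, so I continue.

```bash
python3 - <<'E'
from plan import *
for t in range(48,77,4):
    arm.move_l(*cg(t),vel=.035); print(t,round(arm.read_time(),2),np.round(arm.read_wrist_force(),2))
d=grab("scene"); crop(d["frame"],290,420,160,260,6,"c3")
for th in(74,76,78,80):
  t=np.radians(th);print(th,((proj(d,[gp(0,.046+.024*np.cos(t)-s*np.sin(t),.033+.024*np.sin(t)+s*np.cos(t)) for s in(.19,.27)])-[290,160])*6).round(0).tolist())
E
```

```text
48 12.38 [ 0.35 -0.35 -1.53]
52 13.01 [-0.01  0.33 -1.53]
56 13.63 [ 0.48 -0.84 -2.23]
60 14.26 [ 0.06  0.85 -1.03]
64 14.88 [-0.02  0.45 -1.94]
68 15.51 [ 0.06 -1.04 -1.13]
72 16.13 [-0.98  0.66 -2.  ]
76 16.76 [-0.15  0.95 -2.45]
74 [[535.0, 206.0], [614.0, 105.0]]
76 [[537.0, 212.0], [616.0, 114.0]]
78 [[538.0, 219.0], [617.0, 124.0]]
80 [[540.0, 225.0], [618.0, 134.0]]
```

View pics/c3.png

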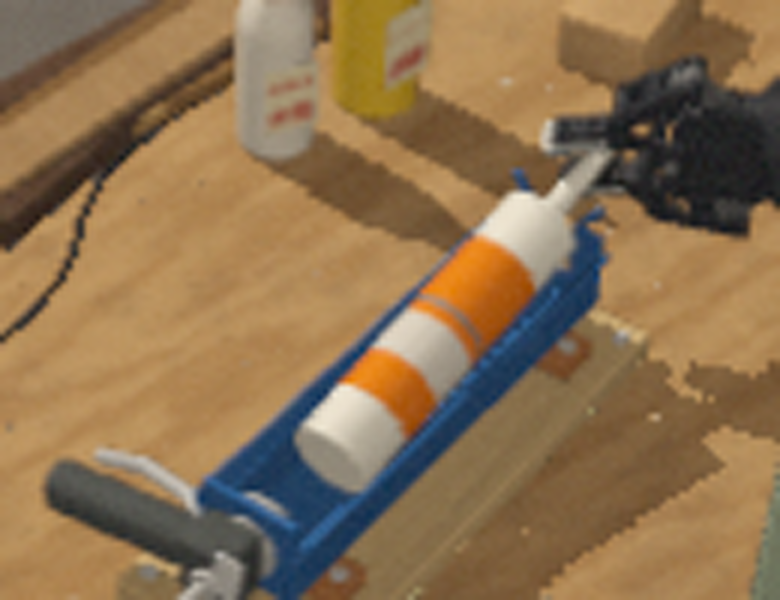

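Now about 77°: nozzle between the horns and resting on the lower finger, base ellipse centred near (338,455). I check for slip along the barrel before finishing.

```bash
python3 - <<'E'
from plan import *
d=grab("scene")
for th in(76,79):
 for p in(.036,.041,.046,.051):
  t=np.radians(th);a=lambda s,r:gp(0,p+.024*np.cos(t)-s*np.sin(t)+r*np.cos(t),.033+.024*np.sin(t)+s*np.cos(t)+r*np.sin(t))
  print(th,p,((proj(d,[a(0,0),a(0,.024),a(0,-.024),a(.19,.024),a(.19,0)])-[290,160])*6).round(0).tolist())
# measured base/orange edges along axis: orange mask blobs
h=cv2.cvtColor(d["frame"],cv2.COLOR_RGB2HSV);m=((h[...,0]<16)&(h[...,0]>5)&(h[...,1]>200)&(h[...,2]>150)).astype(np.uint8);m[:190]=0;m[245:]=0;m[:,:340]=0;m[:,385:]=0
n,l,st,ce=cv2.connectedComponentsWithStats(m);print(st[1:][st[1:,4]>20],((ce[1:]-[290,160])*6).round(0))
E
```

```text
76 0.036 [[346.0, 451.0], [340.0, 426.0], [352.0, 475.0], [544.0, 176.0], [547.0, 203.0]]
76 0.041 [[340.0, 456.0], [335.0, 431.0], [346.0, 481.0], [539.0, 181.0], [542.0, 208.0]]
76 0.046 [[335.0, 462.0], [329.0, 437.0], [340.0, 486.0], [533.0, 186.0], [537.0, 212.0]]
76 0.051 [[329.0, 467.0], [323.0, 442.0], [335.0, 491.0], [528.0, 190.0], [532.0, 217.0]]
79 0.036 [[347.0, 449.0], [343.0, 422.0], [352.0, 475.0], [547.0, 185.0], [549.0, 213.0]]
79 0.041 [[342.0, 455.0], [337.0, 428.0], [346.0, 481.0], [542.0, 189.0], [544.0, 217.0]]
79 0.046 [[336.0, 460.0], [332.0, 433.0], [340.0, 486.0], [537.0, 194.0], [539.0, 222.0]]
79 0.051 [[330.0, 465.0], [326.0, 439.0], [335.0, 491.0], [532.0, 199.0], [534.0, 227.0]]
[[364 201  14  15 108]
 [352 220  10  12  59]] [[462. 246.]
 [477. 240.]
 [489. 290.]
 [429. 285.]
 [450. 322.]
 [366. 364.]
 [402. 391.]
 [360. 384.]]
```

```bash
python3 - <<'E'
from plan import *
for t in(79,82,84,86,88,90):
    arm.move_l(*cg(t),vel=.02); arm.wait(.15)
    f=np.mean([arm.read_wrist_force() for _ in range(3)],0); print(t,round(arm.read_time(),2),np.round(f,2))
d=grab("scene"); crop(d["frame"],290,420,160,260,6,"c4")
a=lambda p,s,r:gp(0,p-s,.057+r)
for p in(.041,.046): print(((proj(d,[a(p,0,0),a(p,0,.024),a(p,0,-.024),a(p,.19,.024),a(p,.19,0),a(p,.27,0)])-[290,160])*6).round(0).tolist())
E
```

```text
79 17.78 [-0.97  0.26 -2.12]
82 18.71 [ 0.56 -1.77 -1.86]
84 19.43 [-0.34 -0.08 -0.9 ]
86 20.14 [-0.16 -0.33 -2.56]
88 20.86 [0.06 0.04 0.43]
90 21.57 [-0.03  0.91 -0.23]
[[347.0, 449.0], [348.0, 417.0], [346.0, 481.0], [551.0, 226.0], [548.0, 258.0], [624.0, 185.0]]
[[341.0, 454.0], [342.0, 422.0], [340.0, 486.0], [546.0, 230.0], [543.0, 262.0], [619.0, 189.0]]
```

View pics/c4.png

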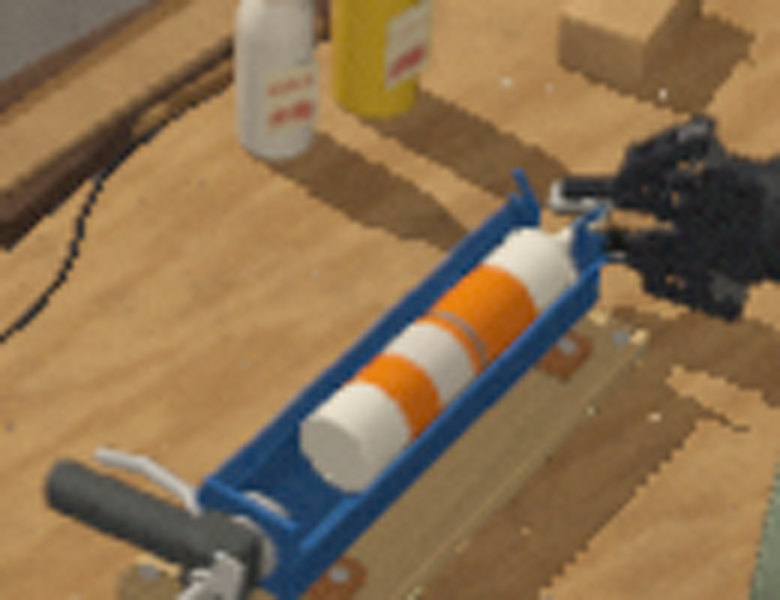

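The cartridge lies flat in the barrel behind the plate, with its nozzle in the slot (base centre about (340,440)), and the finger load is gone. I withdraw and go behind the hook.

```bash
python3 - <<'E'
from plan import *
p,R=cg(90); z=R[:,2]
arm.move_l(p-.09*z,vel=.1); arm.move_l(p-.09*z+[-.0,-.0,.2],vel=.2)
best=None
for y in(ex,-ex):
    Rd=np.c_[np.cross(y,-ez),y,-ez]; o=arm.ik(gp(0,.295,.2),Rd)
    print(o)
    if o is not None and (best is None or abs(o[5])<abs(best[1][5])): best=(Rd,o)
Rd=best[0]; np.save('Rd.npy',Rd)
arm.gripper_to(0); arm.reach(gp(0,.295,.2),Rd); print(arm.read_time())
arm.move_l(gp(0,.295,.078),Rd,vel=.15,max_force=5)
print(arm.read_time(),arm.read_eef_pos(),gp(0,.295,.078))
d=grab("scene"); crop(d["frame"],270,420,160,290,5,"c5")
E
```

```text
[ 2.27599415e+01  8.86580218e+00  9.56430555e+01 -2.54444375e-14
  7.54911423e+01  1.36422632e+01]
None
26.1083
27.075 [0.45653804 0.28477927 0.07887973] [0.45558303 0.28461361 0.078     ]
```

View pics/c5.png

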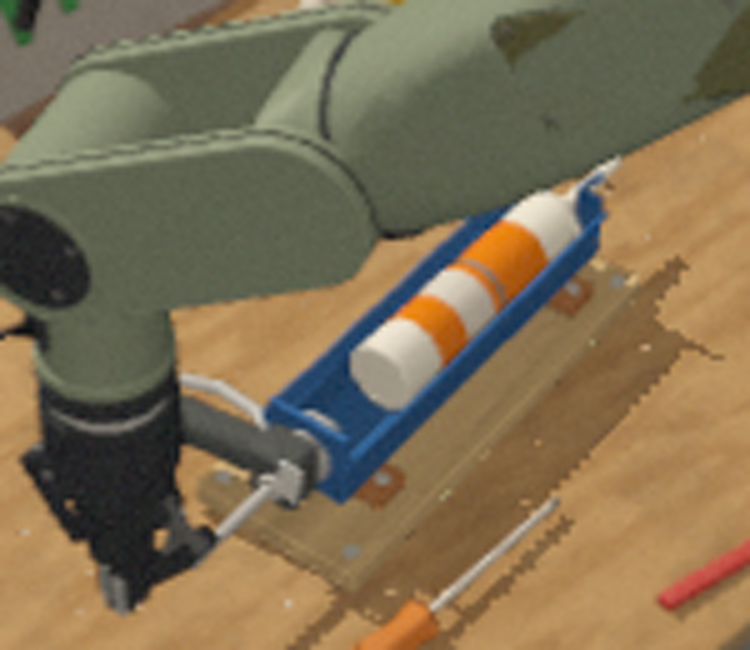

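The fingers are down behind the hook, the rod runs in front of them, and the cartridge lies in the barrel. Next I push.

```bash
python3 - <<'E'
from plan import *
Rd=np.load('Rd.npy'); gy=lambda:(np.array(arm.read_eef_pos())-gp(0,0,0))@ey
def go(y,mf): 
    s=arm.move_l(gp(0,y,.078),Rd,vel=.04,max_force=mf); print(y,s,round(gy(),4),np.round(np.array(arm.read_wrist_force())@ey,2),round(arm.read_time(),2)); return s
for y in(.265,.25,.23,.215,.205,.2):
    if go(y,20): break
else:
    for y in np.arange(.196,.176,-.003):
        if go(y,14): break
d=grab("scene"); crop(d["frame"],270,420,160,290,5,"c6")
E
```

```text
0.265 False 0.265 -0.13 28.02
0.25 False 0.2495 -0.4 28.55
0.23 False 0.2293 -0.2 29.2
0.215 False 0.2143 -0.52 29.73
0.205 False 0.2044 -0.27 30.12
0.2 False 0.1996 -0.07 30.4
0.196 False 0.1959 1.97 30.65
0.193 False 0.1933 4.18 30.9
0.19 False 0.1902 4.44 31.15
0.187 False 0.1871 3.94 31.4
0.184 False 0.184 5.4 31.65
0.181 False 0.1835 12.7 31.9
0.178 False 0.1835 21.93 32.15
```

View pics/c6.png

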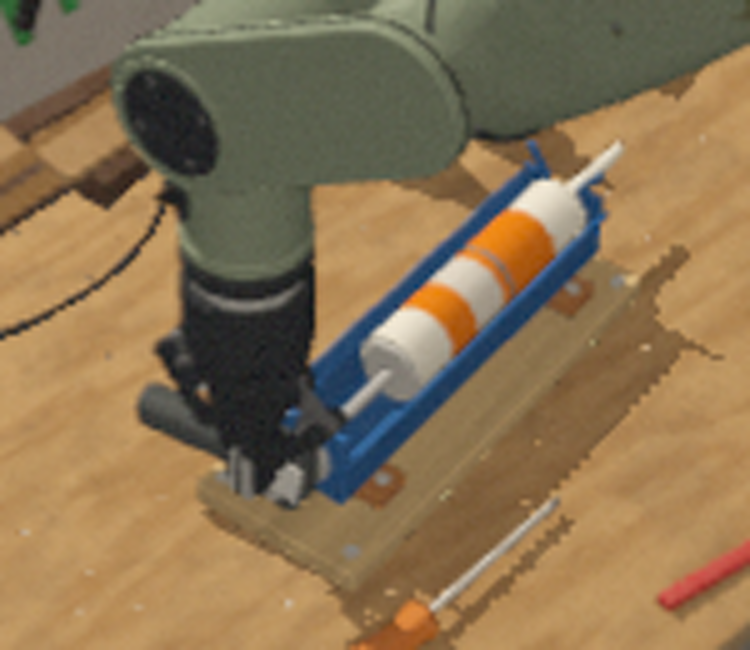

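The disc is against the cartridge and the push stalled hard, which means it is home. I back off and check.

```bash
python3 - <<'E'
from plan import *
Rd=np.load('Rd.npy')
arm.move_l(gp(0,.26,.078),Rd,vel=.1); arm.move_l(gp(0,.26,.25),Rd,vel=.2)
arm.set_joints([75,*arm.read_joint_positions()[1:]]); arm.set_joints
print(arm.read_time())
s=grab("side"); d=grab("scene")
v=((proj(s,[gp(0,-.15,.057),gp(0,.173,.107),gp(0,.04,.081),gp(0,-.23,.057)]))).round(0); print(v.tolist())
x,y=v.mean(0).astype(int); x0=max(0,x-75);y0=max(0,y-55);print(x0,y0)
a=cv2.resize(s["frame"][y0:y0+110,x0:x0+150],None,fx=5,fy=5,interpolation=2);cv2.imwrite("pics/c7.png",a[:,:,::-1])
crop(d["frame"],280,430,170,280,5,"c8")
print(((proj(d,[gp(0,.173,.107),gp(0,-.23,.057),gp(0,.04,.081)])-[280,170])*5).round(0).tolist())
E
```

```text
35.9667
[[350.0, 260.0], [287.0, 207.0], [311.0, 229.0], [368.0, 273.0]]
254 187
[[207.0, 392.0], [571.0, 103.0], [341.0, 296.0]]
```

View pics/c7.png

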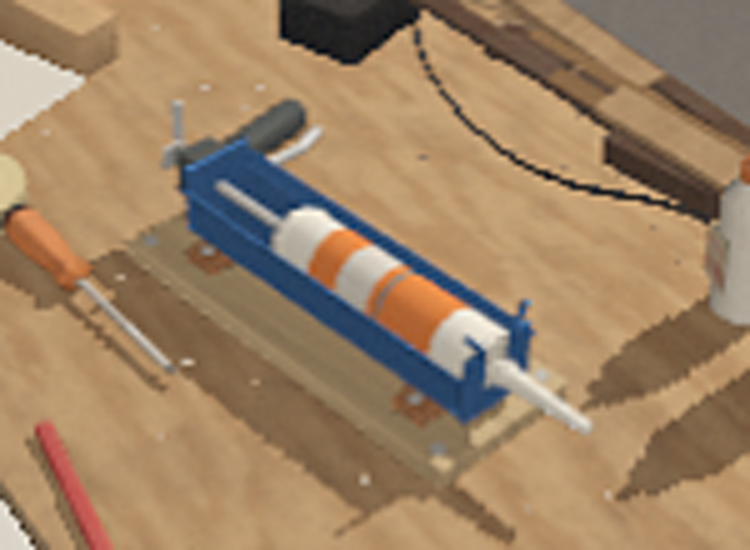

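The cartridge is home: hook top at (289,208) against (287,207) predicted, and nozzle tip at (371,273) against (368,273) predicted. The bystanders visible in this view have not moved.

```bash
python3 -c "
from cell import arm
print(arm.sign_off(),arm.read_time())"
```

```text
the job is handed in; nothing more can be done
the job is handed in; nothing more can be done
```

The cartridge was lowered on a finger into the barrel with its nozzle in the slot, the rod was pushed in by its hook until it stalled fully home, and the job was handed in at about 36 s of robot time.

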